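# Unlock a wire spool from the pay-off spindle and store it

## Task

The wire job is done: take the spool off the spindle of the grey pay-off stand and put it away on the free storage post. A hidden bayonet holds it: it lifts a little and stops, and comes free at some angle when turned clockwise (seen from above), so feel for that place with a light upward pull, then draw it up off the spindle, upright, and lower it fully onto the free post. Never pull or press it against the stand with 80 N or more, do not drop it, and leave the other things alone.

Things in the scene. Friction and masses are not known exactly. Their poses are not given: they have to be found in the camera images.
- spool: The wire spool to move, on the stand's spindle at the start: black, 88 mm tall, about 0.45 kg. Flanges 96 mm across at 0-5 and 55-60 mm above its underside, white wire between them; on top a round grip neck 56 mm across, 60 to 88 mm up, with a 30 mm round hole in its top. Origin: centre of the underside, z up its axis. From below, a bore 50 mm across runs up 50 mm.
- spool_plate (a point): On the spool's axis, 50 mm above its underside, hidden inside: lower face of an 8 mm thick inner plate with a 32 mm round hole and two opposed slots, 11.5 mm wide, along the spool's own +x and -x. Above it is a hollow chamber.
- stand: The pay-off stand, fixed: grey square plate 130 x 130 x 12 mm with a dark disc 92 mm across whose top, the seat, is 30 mm above the bench. Its upright steel spindle, 26 mm thick and braked (does not turn), stands 100 mm above the seat; 12 mm show above the seated spool. Origin at the bench under the spindle's axis.
- stand_pin (a point): On the spindle's axis 64 mm above the seat: underside of its cross pin (45 mm long, 7 mm thick), hidden in the spool's chamber. The seated spool lifts 6 mm until its plate meets the pin. The pin's angle is unknown: the slots line up when the spool has turned clockwise, seen from above, 11 to 89 degrees from its start, with 5 degrees of play if held centred (2 mm sideways play on the spindle).
- stand_seat (a point): Centre of the stand's seat, on the spindle axis, 30 mm above the bench, z up.
- free_post: The free storage post, fixed: plywood block 100 x 100 mm, its top 30 mm above the bench, with a plain aluminium post 42 mm thick standing 46 mm above the block, tapering to 28 mm in its top 10 mm. It carries nothing at the start. Origin at the bench under the post's axis.
- free_post_seat (a point): Centre of the free storage block's top face, on the post's axis, 30 mm above the bench, z up: the underside of the stored spool comes here.
- full_post: The occupied storage post, fixed: the same as the free one but carrying the other spool. Origin at the bench under its axis.
- other_spool: Bystander: another spool of the same outer shape and size, stored on the occupied post, its underside 30 mm above the bench. Leave alone. Origin: centre of its underside.
- bottle: Bystander: brown bottle with black cap, 54 mm across, 125 mm tall, standing on the bench beyond the work. Origin: centre of its underside.
- screwdriver: Bystander: screwdriver with black handle, 180 mm long, lying on the bench beyond the work. Origin near its middle, on the bench; x along the blade.
- bin: Bystander: grey open bin 100 x 140 mm, 50 mm tall, on the bench beyond the work. Origin: centre of its underside.

How it is judged (in metres and radians):
On the way:
1. the spool has been drawn up off the spindle: upright (within 15 degrees), its underside more than 102 mm above the stand's seat (z of spool in the frame of stand_seat above 0.102 m and angle between spool's own z axis and vertical below 0.26 rad), for 0.1 s.
At the end, for the whole second after the job is handed in: The spool stands on the free storage post, fully down and upright: its underside within 3 mm of the block's top in height and within 7 mm of the post's axis sideways, tilted less than 3 degrees, released and at rest (horizontal distance between spool and free_post_seat below 0.007 m and z of spool in the frame of free_post_seat between -0.003 and 0.003 m and angle between spool's own z axis and vertical below 0.05 rad and linear speed of spool below 0.02 m/s and contact force between the fingers and spool below 0.1 N); the robot touches nothing.
It fails at once if the spool was forced: 80 N or more between the spool and the stand with its spindle (contact force between spool and stand above 80 N).
It fails at once if the spool was let go of while its underside was more than 60 mm above the bench (30 mm above the seats), or tipped by more than 30 degrees ((height (world z) of spool above 0.06 m and contact force between the fingers and spool below 0.1 N) or angle between spool's own z axis and vertical above 0.52 rad).
It fails at once if the other spool was moved by more than 10 mm (distance of other_spool from where it was at the start of the episode above 0.01 m).
It fails at once if the bottle, the screwdriver or the bin was moved by more than 15 mm (distance of any of bottle, screwdriver, bin from where it was at the start of the episode above 0.015 m).
It also fails if it takes over 72 s, if anything falls off the work surface, if the arm or the gripper's body presses on something with over 40 N, if the wrist force passes 120 N, or if a joint passes its speed limit or range.

## Robot

A 6-joint arm with a two-finger parallel gripper is mounted at the origin on the work surface. World frame = base frame: x ahead of the robot, y to its left, z up, the work surface at z = 0. Lengths are in mm, angles in rad, forces in N, time in s.
With the tool pointing down it reaches from about 350 to 975 mm from the base axis. Payload 7.1 kg.
Tool frame: the origin (TCP) lies on the front face of the gripper's body, between the roots of the fingers; the fingertips stand 80 mm ahead of it and the grasp point (between the pads) lies 61 mm ahead of it; z points along the fingers, y is the line along which they close (so a half turn about z gives the same grasp; the last joint's range is limited). The gripper opens to 88 mm and grips with 3 to 60 N. Pads are 20 mm wide; open, the fingers measure 115 mm over their backs; the gripper's body (75 mm by 178 mm) begins 61 mm behind the grasp point.
Start: joints at [-1.147, 0.423, 1.63, -0, 1.089, -0.019], TCP at [267.809, -564.698, 302.675] pointing down, gripper open.
Joint ranges: [-3, 3], [-0.9, 2.11], [0.09, 2.58], [-1.31, 4.45], [0.11, 2.69], [-2.54, 2.54]. Speed limits (rad/s): [2.39, 2.39, 3.01, 3.14, 3.14, 3.14].

## Interface

Orientations are given as a rotation vector (axis times angle).
In Python, from workcell import readout, vision, close_job gives the robot as it stands.
- The arm moves only by the tool servo_tool, never from a script. Its argument "plan" is a list that holds one entry, the list of rows, each a list of 7 numbers: the gripper command: -1 is fully open, 1 is shut, values between are in proportion, then the shift along the world's x, y, z in units of 40 mm (1.0 is 40 mm), then the turn, a rotation vector about the world's x, y, z in units of 5 degrees (1.0 is 5 degrees). A call has 1 to 5 rows; each row shifts and turns the commanded pose from where the row before left it; what a row does not reach is not made up. A row lasts 1/12 s, in which the tool goes at most 41.7 mm and 7.16 degrees, less where a joint would pass 70% of its speed; a pose out of reach is approached as far as the arm can. A call is refused whole if a number of a shift passes 1 or a number of a turn 1, either way. A call with a gripper value outside its range is refused whole. The fingers move at their own pace and stop on an object; the grip force is fixed at half the most. Time passes only in rows, so rows that do not move let the fingers close. It gives the time, the measured TCP pose, the force, the opening and the grip force at its end, in the units of the state.
- readout.get_obs(): the state, without advancing time (a new reading comes with each control period).
- vision.get_image(name): name is "scene" or "top" or "wrist"; returns the picture (384x512x3 uint8, red, green, blue); there is no depth.
- vision.camera_params(name): a dict with "fx", "fy", "cx", "cy" (pixels), "rvec" (rotation vector, rad) and "tvec" (3), from world to camera coordinates, as OpenCV has them; the wrist camera has in their place "hand_eye" (4x4, takes a point from camera to tool coordinates, whose origin is the TCP and whose axes are the flange's). Camera axes: x right, y down, z forward; pixel columns grow to the right and rows downward; lengths in mm; the calibration is good to about 2 mm. A picture is of the moment at which its call begins: read the wrist's pose just before it. camera_params takes no time and is no camera call.
- close_job(): hands the job in; it is judged then, once.
The state is a dict: "t": time; "qpos": joint angles; "qvel": joint speeds; "joint_torque": joint torques, N m; "ee_pos": TCP position; "orientation": TCP orientation; "ft_force": force on the tool from outside, world axes, zero at the start; "moment": the same for the moment, N m; "width": finger opening in mm; "grasp_force": force on a finger pad.
Only numpy, scipy, OpenCV 4.12 (cv2) and the standard library are available. Lean on these libraries where they do the work, as an engineer would, in place of code of your own. Each camera call takes 0.05 s, during which the arm holds its last target. There are 200 camera calls.

## Working session

There is one attempt and no reset: what is moved stays moved. The work goes in short steps, Python scripts to look and compute and a tool call to move; the robot and the scene stay as the last step left them, time stands still between calls to the robot, and variables do not carry over. Pictures are saved under pics/ and viewed, at most 10 in all, crops included, and the job is handed in when it is done.

Besides the shell and the picture viewer there is one more tool, called after "Request:" by a JSON object that holds its "name" and its "arguments". servo_tool: Moves the arm, as the interface text tells. Its arguments: {"type":"object","properties":{"plan":{"type":"array"}},"required":["plan"]}

```bash
mkdir -p pics
cat > h.py <<'E'
import numpy as np, cv2
from workcell import readout, vision
def P(n):
    p=vision.camera_params(n); K=np.array([[p['fx'],0,p['cx']],[0,p['fy'],p['cy']],[0,0,1.]])
    if 'rvec' in p:
        R=cv2.Rodrigues(np.array(p['rvec'],float))[0]; t=np.array(p['tvec'],float)
    else:
        o=readout.get_obs(); T=np.eye(4); T[:3,:3]=cv2.Rodrigues(np.array(o['orientation'],float))[0]; T[:3,3]=o['ee_pos']
        M=np.linalg.inv(T@np.array(p['hand_eye'])); R,t=M[:3,:3],M[:3,3]
    return K,R,t
def px2w(n,u,v,z,c=None):
    K,R,t=c or P(n); d=R.T@np.linalg.inv(K)@np.array([u,v,1.]); C=-R.T@t
    return C+d*(z-C[2])/d[2]
def w2px(n,X,c=None):
    K,R,t=c or P(n); q=K@(R@np.array(X,float)+t); return q[:2]/q[2]
def snap(n,f):
    c=P(n); im=vision.get_image(n); cv2.imwrite('pics/'+f,cv2.cvtColor(im,cv2.COLOR_RGB2BGR)); return im,c
E
python3 - <<'E'
from h import *
for n in('top','scene'):
    im,c=snap(n,n+'.png'); print(n,-c[1].T@c[2],c[0][0,0])
a=cv2.imread('pics/top.png');print(a.shape)
print(readout.get_obs())
E
```

```text
top [ 557.88209898  -25.68537371 1067.49285313] 393.78355187341225
scene [1098.46460873 -737.26131246  662.02865759] 423.38348632267184
(384, 512, 3)
{'t': 0.1, 'qpos': array([-1.14697477e+00,  4.23762851e-01,  1.63062871e+00,  2.40116802e-06,
        1.08860443e+00, -1.89998024e-02]), 'qvel': array([-0.00054161, -0.00173103, -0.00241132,  0.00097325, -0.0023735 ,
        0.00038463]), 'joint_torque': array([-1.02299535e-03, -5.45621967e+01, -2.74325198e+01,  6.44989894e-02,
        1.88988604e-02, -1.18284518e-05]), 'ee_pos': array([ 267.66383854, -564.33624406,  301.97438957]), 'orientation': array([-3.06356086e+00, -6.89609159e-01,  4.39682371e-04]), 'ft_force': array([-0.67453397, -0.55764195, -0.68315672]), 'moment': array([0.00019071, 0.00493806, 0.04833981]), 'grasp_force': 0.0, 'width': 87.9087837735952}
```

View pics/top.png

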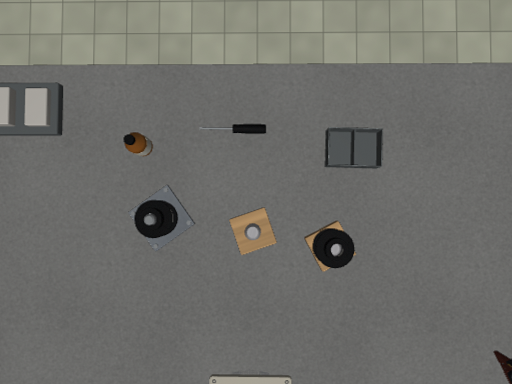

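View pics/scene.png

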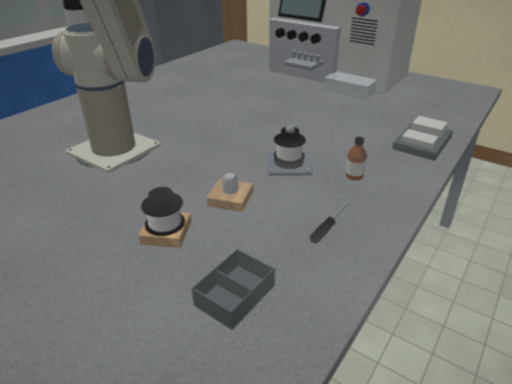

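Top view: the spindle tip of the stand is at about (150,219), the free post's top at (252,232), and the other spool is on the right at (336,250). The scene view agrees.

Run:
```python
from h import *
im=cv2.imread('pics/top.png'); c=P('top')
print('spindle',px2w('top',150,219,130,c),'post',px2w('top',252.5,232.5,76,c))
g=im.max(2)
m=(g<45).astype('uint8'); m[:, :110]=0; m[:,200:]=0; m[:180]=0;m[270:]=0
cs,_=cv2.findContours(m,0,2); k=max(cs,key=cv2.contourArea)
print('spool contour',cv2.boundingRect(k), cv2.minEnclosingCircle(k))
S=px2w('top',150,219,130,c)
for z,r in((35,48),(90,48),(118,28)):
    q=np.array([w2px('top',[S[0]+r*np.cos(a),S[1]+r*np.sin(a),z],c) for a in np.linspace(0,6.28,60)]); print(z,q.min(0),q.max(0))
a=im[170:280,110:290]; cv2.imwrite('pics/crop.png',cv2.resize(a,None,fx=4.4,fy=4.4,interpolation=cv2.INTER_CUBIC))
```

```text
spindle [523.96160529 236.67558008 130.        ] post [489.07687494  -7.29398054  76.        ]
spool contour (135, 200, 43, 38) ((155.80555725097656, 218.63888549804688), 21.257810592651367)
35 [141.92605349 199.46816056] [178.23628138 236.02621097]
90 [135.32297028 199.15420776] [173.65661315 237.76351616]
118 [139.87842164 207.2395289 ] [162.89208507 230.42358981]
```

View pics/crop.png

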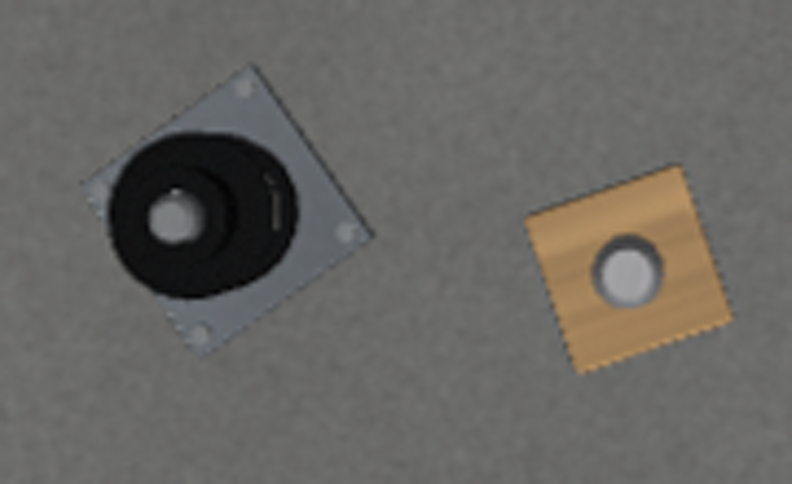

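Sizes fit: the predicted flange box matches the contour within about 1 px. The spindle is at about (524,237) and the post at about (489,-8). I'll move above the stand, turning counter-clockwise on the way so joint 6 has room for the clockwise search.

Request:
{"name": "servo_tool", "arguments": {"plan": [[[-1, 0.29, 0.9, 0, 0, 0, 0.6], [-1, 0.29, 0.9, 0, 0, 0, 0.6], [-1, 0.29, 0.9, 0, 0, 0, 0.6], [-1, 0.29, 0.9, 0, 0, 0, 0.6], [-1, 0.29, 0.9, 0, 0, 0, 0.6]]]}}

```text
t: 0.52
ee_pos: [325.8, -382.9, 302.3]
orientation: [-2.947, -1.087, 0.0]
ft_force: [0.6, 0.7, -0.3]
width: 87.8
grasp_force: 0.0
```

Request:
{"name": "servo_tool", "arguments": {"plan": [[[-1, 0.29, 0.9, 0, 0, 0, 0.6], [-1, 0.29, 0.9, 0, 0, 0, 0.6], [-1, 0.29, 0.9, 0, 0, 0, 0.6], [-1, 0.29, 0.9, 0, 0, 0, 0.6], [-1, 0.29, 0.9, 0, 0, 0, 0.6]]]}}

```text
t: 0.93
ee_pos: [383.8, -202.9, 302.6]
orientation: [-2.78, -1.463, 0.0]
ft_force: [1.6, 0.3, -0.5]
width: 88.1
grasp_force: 0.0
```

Request:
{"name": "servo_tool", "arguments": {"plan": [[[-1, 0.29, 0.9, 0, 0, 0, 0.6], [-1, 0.29, 0.9, 0, 0, 0, 0.6], [-1, 0.29, 0.9, 0, 0, 0, 0.6], [-1, 0.29, 0.9, 0, 0, 0, 0.6], [-1, 0.29, 0.9, 0, 0, 0, 0.6]]]}}

```text
t: 1.35
ee_pos: [441.8, -22.8, 302.7]
orientation: [-2.565, -1.814, 0.0]
ft_force: [1.4, 0.5, 1.5]
width: 87.7
grasp_force: 0.0
```

Request:
{"name": "servo_tool", "arguments": {"plan": [[[-1, 0.29, 0.9, 0, 0, 0, 0.6], [-1, 0.29, 0.9, 0, 0, 0, 0.6], [-1, 0.29, 0.9, 0, 0, 0, 0.6], [-1, 0.29, 0.9, 0, 0, 0, 0.6], [-1, 0.29, 0.9, 0, 0, 0, 0.6]]]}}

```text
t: 1.77
ee_pos: [499.8, 157.3, 302.5]
orientation: [-2.306, -2.133, 0.001]
ft_force: [0.2, -0.9, 1.2]
width: 88.0
grasp_force: 0.0
```

Request:
{"name": "servo_tool", "arguments": {"plan": [[[-1, 0.2, 0.7, 0, 0, 0, 0.4], [-1, 0.2, 0.7, 0, 0, 0, 0.4], [-1, 0.2, 0.6, 0, 0, 0, 0.4], [-1, 0, 0, 0, 0, 0, 0], [-1, 0, 0, 0, 0, 0, 0]]]}}

```text
t: 2.18
ee_pos: [523.6, 236.2, 302.0]
orientation: [-2.193, -2.25, 0.002]
ft_force: [-0.0, -0.0, 0.6]
width: 87.9
grasp_force: 0.0
```

Run:
```python
from h import *
im,c=snap('wrist','w1.png'); o=readout.get_obs()
print(o['ee_pos'],o['qpos'],'cam',-c[1].T@c[2],c[1])
for z,r in((130,0),(118,28),(90,48)):
    print(z,[w2px('wrist',[524+dx,237+dy,z],c).round() for dx,dy in((r,0),(0,r),(-r,0),(0,-r))])
```

```text
[523.31478033 235.21909504 302.07970397] [ 4.01767470e-01  3.49639462e-01  1.74512282e+00 -2.56711473e-04
  1.04831860e+00  3.77543281e-01] cam [520.91430267 313.14036246 383.17606138] [[ 0.99966707  0.02574777 -0.00167488]
 [ 0.02518637 -0.95965299  0.28005676]
 [ 0.00560353 -0.28000571 -0.95998198]]
130 [array([257., 191.]), array([257., 191.]), array([257., 191.]), array([257., 191.])]
118 [array([288., 188.]), array([258., 156.]), array([226., 186.]), array([256., 216.])]
90 [array([306., 181.]), array([258., 130.]), array([208., 178.]), array([256., 224.])]
```

View pics/w1.png

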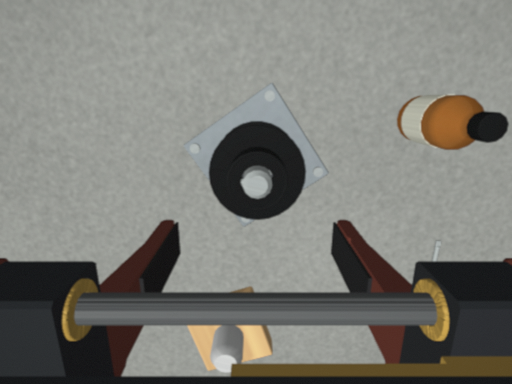

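Wrist view: the spindle tip is at about (257,184), against (257,191) predicted, so the wrist camera puts the spool about 5 mm further in +y. I'll go lower, shift halfway, and measure again.

Request:
{"name": "servo_tool", "arguments": {"plan": [[[-1, 0, 0.1, -0.6, 0, 0, 0], [-1, 0, 0, -0.7, 0, 0, 0], [-1, 0, 0, -0.7, 0, 0, 0], [-1, 0, 0, 0, 0, 0, 0], [-1, 0, 0, 0, 0, 0, 0]]]}}

```text
t: 2.65
ee_pos: [522.9, 237.9, 221.8]
orientation: [-2.195, -2.245, 0.006]
ft_force: [-0.3, 0.4, -0.2]
width: 87.8
grasp_force: 0.0
```

Run:
```python
from h import *
im,c=snap('wrist','w2.png'); o=readout.get_obs()
print(o['ee_pos'],o['orientation'])
for y in(237,241,245):
  for z,r in((130,0),(130,13),(118,28),(90,48)):
    print(y,z,[w2px('wrist',[524+dx,y+dy,z],c).round().astype(int).tolist() for dx,dy in((r,0),(0,r),(-r,0),(0,-r))])
print('post',w2px('wrist',[489,-8,76],c))
```

```text
[523.92545595 238.46678691 223.28465685] [-2.19611281e+00 -2.24630364e+00  7.87740915e-04]
237 130 [[259, 231], [259, 231], [259, 231], [259, 231]]
237 130 [[280, 232], [260, 211], [238, 231], [259, 251]]
237 118 [[302, 225], [260, 182], [216, 223], [258, 262]]
237 90 [[324, 210], [260, 144], [193, 207], [257, 267]]
241 130 [[259, 225], [259, 225], [259, 225], [259, 225]]
241 130 [[281, 226], [260, 205], [238, 225], [259, 245]]
241 118 [[302, 219], [260, 176], [216, 217], [258, 257]]
241 90 [[324, 205], [261, 138], [193, 202], [257, 262]]
245 130 [[259, 219], [259, 219], [259, 219], [259, 219]]
245 130 [[281, 220], [260, 199], [238, 219], [259, 239]]
245 118 [[303, 213], [260, 169], [216, 211], [258, 251]]
245 90 [[325, 200], [261, 132], [193, 197], [257, 258]]
post [217.42524884 432.92714351]
```

View pics/w2.png

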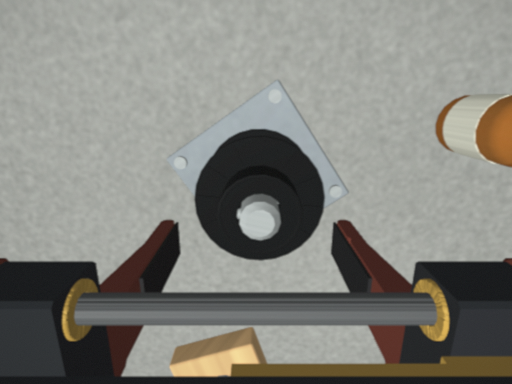

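The flange spans rows 130–260 and columns 195–325, and the spindle tip is at (260,221), which gives y≈244. The fingers themselves can serve as a check of the hand-eye calibration: the tips are at (179,222) and (333,221).

Run:
```python
from h import *
p=vision.camera_params('wrist'); H=np.array(p['hand_eye']); print(H.round(3).tolist())
K=P('wrist')[0]; M=np.linalg.inv(H)
for x in(-10,0,10):
  for y in(-44,44):
    for z in (80,61,40):
      q=K@(M@np.array([x,y,z,1.]))[:3]; print(x,y,z,(q[:2]/q[2]).round())
c=P('scene')
for y in (237,244): print(w2px('scene',[524,y,130],c), w2px('scene',[524,y,90],c))
im=cv2.imread('pics/scene.png')[105:195,245:335]; im2=cv2.imread('pics/w2.png')[200:300,130:230]
cv2.imwrite('pics/s2.png',np.hstack([cv2.resize(im,(396,396),interpolation=2),cv2.resize(im2,(396,396),interpolation=2)]))
```

```text
[[0.0, -0.96, -0.28, 76.941], [1.0, 0.0, -0.001, -0.779], [0.001, -0.28, 0.96, -81.165], [0.0, 0.0, 0.0, 1.0]]
-10 -44 80 [181. 254.]
-10 -44 61 [173. 272.]
-10 -44 40 [161. 297.]
-10 44 80 [332. 254.]
-10 44 61 [341. 272.]
-10 44 40 [353. 297.]
0 -44 80 [180. 239.]
0 -44 61 [171. 255.]
0 -44 40 [159. 278.]
0 44 80 [334. 239.]
0 44 61 [343. 255.]
0 44 40 [355. 278.]
10 -44 80 [179. 222.]
10 -44 61 [170. 237.]
10 -44 40 [157. 258.]
10 44 80 [335. 222.]
10 44 61 [344. 237.]
10 44 40 [357. 258.]
[289.25611674 127.42284311] [288.77814997 139.69581032]
[290.50504843 126.57770383] [290.00763987 138.81810264]
```

View pics/s2.png

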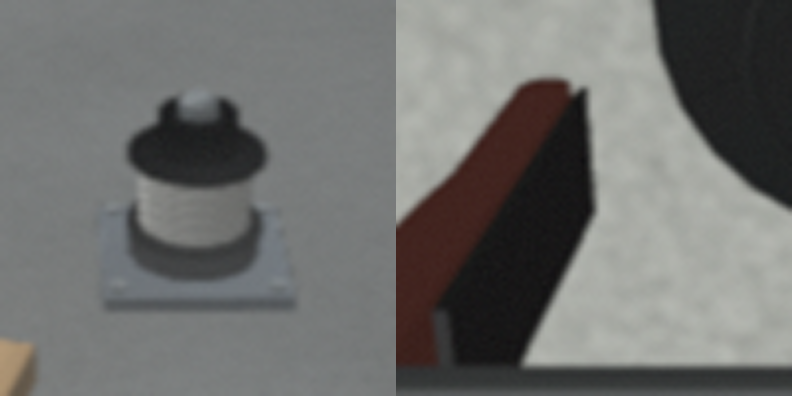

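The finger corners match the hand-eye model, so the wrist measurement (y≈243–244) is the better one. I'll descend around the neck with 16 mm of clearance per side and check against the pads.

Request:
{"name": "servo_tool", "arguments": {"plan": [[[-1, 0.02, 0.1, -0.3, 0, 0, 0], [-1, 0, 0, -0.4, 0, 0, 0], [-1, 0, 0, -0.4, 0, 0, 0], [-1, 0, 0, -0.1, 0, 0, 0], [-1, 0, 0, 0, 0, 0, 0]]]}}

```text
t: 3.12
ee_pos: [524.5, 243.3, 174.4]
orientation: [-2.195, -2.248, 0.001]
ft_force: [-0.8, -0.9, 0.1]
width: 87.6
grasp_force: 0.0
```

Run:
```python
from h import *
im,c=snap('wrist','w3.png'); o=readout.get_obs()
print(o['ee_pos'],o['ft_force'])
K=c[0]; M=np.linalg.inv(np.array(vision.camera_params('wrist')['hand_eye']))
z0=o['ee_pos'][2]
# neck top circle & spindle if centred in tool
for z,r in((130,13),(118,28),(118,15),(90,48)):
    print(z,r,[(lambda q:(q[:2]/q[2]).round().astype(int).tolist())(K@(M@np.array([x,y,z0-z,1.]))[:3]) for x,y in((r,0),(-r,0),(0,r),(0,-r))])
```

```text
[524.90673652 243.45510782 175.12325292] [ 0.73382967  0.10896757 -0.37822637]
130 13 [[257, 246], [257, 296], [285, 271], [229, 271]]
118 28 [[257, 206], [257, 306], [313, 259], [201, 259]]
118 15 [[257, 231], [257, 285], [287, 259], [227, 259]]
90 48 [[257, 154], [257, 304], [338, 235], [175, 235]]
```

View pics/w3.png

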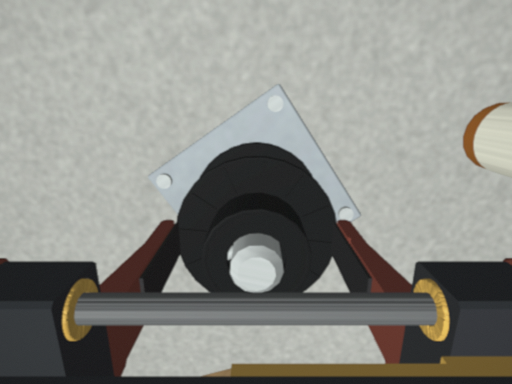

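The spindle tip spans rows 247–294 and is centred at column 257. The neck rim is at row 209. Predictions for a centred grip were 246–296 and 206, so it is centred to about 1 mm. Closing now.

Request:
{"name": "servo_tool", "arguments": {"plan": [[[1, 0, 0, 0, 0, 0, 0], [1, 0, 0, 0, 0, 0, 0], [1, 0, 0, 0, 0, 0, 0], [1, 0, 0, 0, 0, 0, 0], [1, 0, 0, 0, 0, 0, 0]]]}}

```text
t: 3.58
ee_pos: [524.8, 243.4, 175.1]
orientation: [2.195, 2.248, 0.001]
ft_force: [0.4, 0.6, 0.3]
width: 58.1
grasp_force: 0.0
```

Request:
{"name": "servo_tool", "arguments": {"plan": [[[1, 0, 0, 0, 0, 0, 0], [1, 0, 0, 0, 0, 0, 0], [1, 0, 0, 0, 0, 0, 0]]]}}

```text
t: 3.83
ee_pos: [524.8, 243.4, 175.1]
orientation: [2.195, 2.248, 0.001]
ft_force: [0.4, -0.6, 4.4]
width: 56.0
grasp_force: 30.0
```

Request:
{"name": "servo_tool", "arguments": {"plan": [[[1, 0, 0, 0.05, 0, 0, 0], [1, 0, 0, 0.05, 0, 0, 0], [1, 0, 0, 0.025, 0, 0, 0], [1, 0, 0, 0, 0, 0, 0]]]}}

```text
t: 4.17
ee_pos: [524.4, 243.2, 179.5]
orientation: [-2.195, -2.248, 0.001]
ft_force: [-0.3, -0.2, -5.0]
width: 56.2
grasp_force: 30.0
```

Request:
{"name": "servo_tool", "arguments": {"plan": [[[1, 0, 0, 0.0125, 0, 0, 0], [1, 0, 0, 0.0125, 0, 0, 0], [1, 0, 0, 0, 0, 0, 0]]]}}

```text
t: 4.42
ee_pos: [524.5, 243.3, 180.6]
orientation: [-2.195, -2.248, 0.0]
ft_force: [0.1, -0.1, -4.4]
width: 56.2
grasp_force: 30.0
```

Request:
{"name": "servo_tool", "arguments": {"plan": [[[1, 0, 0, 0.0125, 0, 0, 0], [1, 0, 0, 0, 0, 0, 0]]]}}

```text
t: 4.58
ee_pos: [524.5, 243.3, 181.1]
orientation: [-2.195, -2.248, 0.0]
ft_force: [-0.2, -0.5, -4.7]
width: 56.2
grasp_force: 30.0
```

Request:
{"name": "servo_tool", "arguments": {"plan": [[[1, 0, 0, 0.0125, 0, 0, 0], [1, 0, 0, 0, 0, 0, 0]]]}}

```text
t: 4.75
ee_pos: [524.5, 243.2, 181.3]
orientation: [-2.195, -2.248, 0.001]
ft_force: [1.9, 0.3, -9.5]
width: 56.0
grasp_force: 30.0
```

Contact with the pin is felt (fz −9.5 against −4.6 for weight alone). I'll add a light pull and turn clockwise.

Request:
{"name": "servo_tool", "arguments": {"plan": [[[1, 0, 0, 0.01, 0, 0, -0.4], [1, 0, 0, 0, 0, 0, -0.4], [1, 0, 0, 0, 0, 0, -0.4], [1, 0, 0, 0, 0, 0, -0.4], [1, 0, 0, 0, 0, 0, 0]]]}}

```text
t: 5.17
ee_pos: [524.1, 243.1, 181.3]
orientation: [-2.347, -2.088, 0.002]
ft_force: [1.3, -1.2, -11.5]
width: 55.8
grasp_force: 30.0
```

Request:
{"name": "servo_tool", "arguments": {"plan": [[[1, 0, 0, 0, 0, 0, -0.25], [1, 0, 0, 0, 0, 0, -0.25], [1, 0, 0, 0, 0, 0, 0]]]}}

```text
t: 5.42
ee_pos: [524.1, 243.1, 181.5]
orientation: [-2.392, -2.036, 0.002]
ft_force: [0.5, 0.0, -15.2]
width: 55.9
grasp_force: 30.0
```

Request:
{"name": "servo_tool", "arguments": {"plan": [[[1, 0, 0, 0, 0, 0, -0.25], [1, 0, 0, 0, 0, 0, -0.25], [1, 0, 0, 0, 0, 0, 0]]]}}

```text
t: 5.67
ee_pos: [524.1, 243.1, 181.5]
orientation: [-2.436, -1.983, 0.002]
ft_force: [0.4, 0.4, -18.0]
width: 55.9
grasp_force: 30.0
```

Request:
{"name": "servo_tool", "arguments": {"plan": [[[1, 0, 0, 0, 0, 0, -0.25], [1, 0, 0, 0, 0, 0, -0.25], [1, 0, 0, 0, 0, 0, 0]]]}}

```text
t: 5.92
ee_pos: [524.1, 243.2, 181.6]
orientation: [-2.479, -1.929, 0.002]
ft_force: [-0.1, 0.3, -20.9]
width: 56.1
grasp_force: 30.0
```

Request:
{"name": "servo_tool", "arguments": {"plan": [[[1, 0, 0, 0, 0, 0, -0.25], [1, 0, 0, 0, 0, 0, -0.25], [1, 0, 0, 0, 0, 0, 0]]]}}

```text
t: 6.17
ee_pos: [524.2, 243.2, 181.7]
orientation: [-2.521, -1.874, 0.002]
ft_force: [-1.0, 0.1, -22.7]
width: 56.2
grasp_force: 30.0
```

```bash
python3 -c "
from h import *
o=readout.get_obs();print(o['moment'],o['ft_force'],o['qpos'])"
```

```text
[ 0.09877154 -0.03243523 -0.04369283] [ -0.9524792    0.05650985 -22.73505586] [4.13696858e-01 5.19412239e-01 1.81036395e+00 1.29970029e-04
 8.12933976e-01 7.05730011e-01]
```

Request:
{"name": "servo_tool", "arguments": {"plan": [[[1, 0, 0, -0.01, 0, 0, -0.25], [1, 0, 0, 0, 0, 0, -0.25], [1, 0, 0, 0, 0, 0, 0]]]}}

```text
t: 6.42
ee_pos: [524.4, 243.2, 181.6]
orientation: [-2.561, -1.819, 0.001]
ft_force: [-0.9, -0.6, -20.9]
width: 56.1
grasp_force: 30.0
```

Request:
{"name": "servo_tool", "arguments": {"plan": [[[1, 0, 0, 0, 0, 0, -0.25], [1, 0, 0, 0, 0, 0, -0.25], [1, 0, 0, 0, 0, 0, 0]]]}}

```text
t: 6.67
ee_pos: [524.5, 243.2, 181.6]
orientation: [-2.6, -1.762, 0.001]
ft_force: [-0.9, -0.5, -20.8]
width: 55.9
grasp_force: 30.0
```

Request:
{"name": "servo_tool", "arguments": {"plan": [[[1, 0, 0, 0, 0, 0, -0.25], [1, 0, 0, 0, 0, 0, -0.25], [1, 0, 0, 0, 0, 0, 0]]]}}

```text
t: 6.92
ee_pos: [524.6, 243.3, 181.6]
orientation: [-2.638, -1.705, 0.0]
ft_force: [-0.5, -1.4, -20.9]
width: 55.6
grasp_force: 30.0
```

Steady at about 16 N net pull, with about 26° turned. Continuing.

Request:
{"name": "servo_tool", "arguments": {"plan": [[[1, 0, 0, 0, 0, 0, -0.25], [1, 0, 0, 0, 0, 0, -0.25], [1, 0, 0, 0, 0, 0, 0]]]}}

```text
t: 7.17
ee_pos: [524.6, 243.4, 181.7]
orientation: [-2.675, -1.647, -0.0]
ft_force: [-0.7, 0.4, -22.0]
width: 55.9
grasp_force: 30.0
```

Request:
{"name": "servo_tool", "arguments": {"plan": [[[1, 0, 0, 0, 0, 0, -0.25], [1, 0, 0, 0, 0, 0, -0.25], [1, 0, 0, 0, 0, 0, 0]]]}}

```text
t: 7.42
ee_pos: [524.7, 243.3, 181.7]
orientation: [-2.71, -1.589, -0.0]
ft_force: [-1.0, -0.1, -21.7]
width: 56.2
grasp_force: 30.0
```

Request:
{"name": "servo_tool", "arguments": {"plan": [[[1, 0, 0, 0, 0, 0, -0.25], [1, 0, 0, 0, 0, 0, -0.25], [1, 0, 0, 0, 0, 0, 0]]]}}

```text
t: 7.67
ee_pos: [524.7, 243.3, 181.6]
orientation: [-2.744, -1.529, -0.0]
ft_force: [-1.0, 0.8, -24.0]
width: 56.0
grasp_force: 30.0
```

Request:
{"name": "servo_tool", "arguments": {"plan": [[[1, 0, 0, -0.005, 0, 0, -0.25], [1, 0, 0, 0, 0, 0, -0.25], [1, 0, 0, 0, 0, 0, 0]]]}}

```text
t: 7.92
ee_pos: [524.8, 243.3, 181.6]
orientation: [-2.777, -1.469, -0.001]
ft_force: [0.2, -0.6, -21.4]
width: 56.2
grasp_force: 30.0
```

Request:
{"name": "servo_tool", "arguments": {"plan": [[[1, 0, 0, 0, 0, 0, -0.25], [1, 0, 0, 0, 0, 0, -0.25], [1, 0, 0, 0, 0, 0, 0]]]}}

```text
t: 8.17
ee_pos: [524.7, 243.5, 181.6]
orientation: [-2.808, -1.408, -0.001]
ft_force: [-0.3, 1.4, -20.7]
width: 55.8
grasp_force: 30.0
```

Request:
{"name": "servo_tool", "arguments": {"plan": [[[1, 0, 0, 0, 0, 0, -0.25], [1, 0, 0, 0, 0, 0, -0.25], [1, 0, 0, 0, 0, 0, 0]]]}}

```text
t: 8.42
ee_pos: [524.7, 243.6, 181.7]
orientation: [-2.838, -1.346, -0.001]
ft_force: [-0.1, 3.2, -20.3]
width: 55.9
grasp_force: 30.0
```

```bash
python3 -c "
from h import *
o=readout.get_obs();print(o['moment'],o['ft_force'],o['qpos'])"
```

```text
[ 0.55705121  0.05249218 -0.03994743] [ -0.1438876    3.22213713 -20.33186509] [4.13934330e-01 5.19738137e-01 1.80974878e+00 6.70870296e-04
 8.11539322e-01 1.09851988e+00]
```

Request:
{"name": "servo_tool", "arguments": {"plan": [[[1, 0, 0.0125, 0, 0, 0, -0.2], [1, 0, 0, 0, 0, 0, -0.2], [1, 0, 0, 0, 0, 0, 0]]]}}

```text
t: 8.67
ee_pos: [524.7, 244.1, 181.7]
orientation: [-2.861, -1.297, -0.001]
ft_force: [-0.7, 5.4, -17.8]
width: 55.9
grasp_force: 30.0
```

Request:
{"name": "servo_tool", "arguments": {"plan": [[[1, 0, 0, 0, 0, 0, -0.2], [1, 0, 0, 0, 0, 0, -0.2], [1, 0, 0, 0, 0, 0, 0]]]}}

```text
t: 8.92
ee_pos: [524.8, 244.2, 181.8]
orientation: [-2.883, -1.247, -0.001]
ft_force: [-0.6, 4.8, -16.6]
width: 56.1
grasp_force: 30.0
```

```bash
python3 -c "
from h import *
o=readout.get_obs();print(o['moment'],o['ft_force'],o['qpos'])"
```

```text
[0.82381504 0.38834519 0.06002744] [ -0.58644904   4.78575609 -16.63299711] [4.14799809e-01 5.19776007e-01 1.80914664e+00 5.83661546e-04
 8.11962180e-01 1.16883515e+00]
```

Request:
{"name": "servo_tool", "arguments": {"plan": [[[1, 0, -0.0125, 0, 0, 0, -0.2], [1, 0, 0, 0, 0, 0, 0], [1, 0, 0, 0, 0, 0, 0]]]}}

```text
t: 9.17
ee_pos: [524.8, 243.6, 181.8]
orientation: [-2.893, -1.224, -0.001]
ft_force: [-1.1, 4.8, -15.2]
width: 55.9
grasp_force: 30.0
```

```bash
python3 -c "
from h import *
o=readout.get_obs();print(o['moment'],o['ft_force'],o['qpos'])"
```

```text
[0.81184424 0.26720033 0.06695173] [ -1.11158815   4.77759134 -15.15162291] [4.13878821e-01 5.19580841e-01 1.80963318e+00 3.39039185e-04
 8.11547158e-01 1.18423251e+00]
```

Request:
{"name": "servo_tool", "arguments": {"plan": [[[1, 0, 0, 0, 0, 0, -0.2], [1, 0, 0, 0, 0, 0, 0], [1, 0, 0, 0, 0, 0, 0]]]}}

```text
t: 9.42
ee_pos: [524.9, 243.4, 181.8]
orientation: [-2.904, -1.199, -0.001]
ft_force: [-1.3, 4.2, -15.3]
width: 55.9
grasp_force: 30.0
```

```bash
python3 -c "
from h import *
o=readout.get_obs();print(o['moment'],o['ft_force'],o['qpos'])"
```

```text
[0.7685442  0.28755718 0.00150082] [ -1.26685726   4.17718412 -15.34308044] [ 4.13701972e-01  5.19575748e-01  1.80965240e+00 -7.31818572e-06
  8.11596950e-01  1.20114991e+00]
```

Request:
{"name": "servo_tool", "arguments": {"plan": [[[1, 0, 0, 0, 0, 0, -0.25], [1, 0, 0, 0, 0, 0, 0], [1, 0, 0, 0, 0, 0, 0]]]}}

```text
t: 9.67
ee_pos: [525.0, 243.2, 181.8]
orientation: [2.916, 1.167, 0.001]
ft_force: [-1.3, 1.4, -11.5]
width: 56.0
grasp_force: 30.0
```

Request:
{"name": "servo_tool", "arguments": {"plan": [[[1, 0, 0, 0, 0, 0, -0.25], [1, 0, 0, 0, 0, 0, 0], [1, 0, 0, 0, 0, 0, 0]]]}}

```text
t: 9.92
ee_pos: [525.0, 243.0, 181.8]
orientation: [2.929, 1.135, 0.001]
ft_force: [0.7, 0.8, -9.7]
width: 56.0
grasp_force: 30.0
```

```bash
python3 -c "
from h import *
o=readout.get_obs();print(o['moment'],o['ft_force'],o['qpos'])"
```

```text
[-0.04862042 -0.0295038  -0.05404517] [ 0.70615805  0.84844497 -9.66000941] [ 4.13221067e-01  5.19417886e-01  1.80972789e+00 -7.74565485e-04
  8.11765511e-01  1.24516070e+00]
```

Request:
{"name": "servo_tool", "arguments": {"plan": [[[1, 0, 0, 0.0125, 0, 0, 0], [1, 0, 0, 0, 0, 0, 0], [1, 0, 0, 0, 0, 0, 0]]]}}

```text
t: 10.17
ee_pos: [524.9, 243.1, 182.0]
orientation: [2.929, 1.135, 0.001]
ft_force: [2.7, -1.7, -12.4]
width: 56.1
grasp_force: 30.0
```

Request:
{"name": "servo_tool", "arguments": {"plan": [[[1, 0, 0, 0, 0, 0, -0.25], [1, 0, 0, 0, 0, 0, 0], [1, 0, 0, 0, 0, 0, 0]]]}}

```text
t: 10.42
ee_pos: [524.8, 243.4, 182.0]
orientation: [2.941, 1.103, 0.001]
ft_force: [2.8, -0.3, -11.2]
width: 56.1
grasp_force: 30.0
```

```bash
python3 -c "
from h import *
o=readout.get_obs();print(o['moment'],o['ft_force'],o['qpos'])"
```

```text
[-0.07378454 -0.35550034  0.01130172] [  2.83468896  -0.32218337 -11.24170972] [ 4.13665789e-01  5.19183005e-01  1.80960388e+00 -1.41506979e-04
  8.12365376e-01  1.26696299e+00]
```

Request:
{"name": "servo_tool", "arguments": {"plan": [[[1, 0, 0, 0, 0, 0, -0.25], [1, 0, 0, 0, 0, 0, 0], [1, 0, 0, 0, 0, 0, 0]]]}}

```text
t: 10.67
ee_pos: [524.7, 243.3, 182.1]
orientation: [2.953, 1.071, 0.001]
ft_force: [2.4, 0.0, -11.2]
width: 56.3
grasp_force: 30.0
```

Request:
{"name": "servo_tool", "arguments": {"plan": [[[1, 0, 0, 0, 0, 0, -0.25], [1, 0, 0, 0, 0, 0, 0], [1, 0, 0, 0, 0, 0, 0]]]}}

```text
t: 10.92
ee_pos: [524.7, 243.2, 182.3]
orientation: [2.965, 1.039, 0.0]
ft_force: [1.2, -0.7, -8.0]
width: 56.1
grasp_force: 30.0
```

```bash
python3 -c "
from h import *
o=readout.get_obs();print(o['moment'],o['ft_force'],o['qpos'])"
```

```text
[-0.16793519 -0.29418605 -0.00410223] [ 1.21430181 -0.71083523 -8.02414217] [ 4.13580704e-01  5.18738374e-01  1.80969346e+00 -2.56330148e-04
  8.12954950e-01  1.31057024e+00]
```

Request:
{"name": "servo_tool", "arguments": {"plan": [[[1, 0, 0, 0.02, 0, 0, 0], [1, 0, 0, 0, 0, 0, 0], [1, 0, 0, 0, 0, 0, 0]]]}}

```text
t: 11.17
ee_pos: [524.6, 243.2, 182.7]
orientation: [2.965, 1.039, -0.0]
ft_force: [1.8, 0.3, -10.4]
width: 56.0
grasp_force: 30.0
```

Request:
{"name": "servo_tool", "arguments": {"plan": [[[1, 0, 0, 0, 0, 0, -0.2], [1, 0, 0, 0, 0, 0, 0], [1, 0, 0, 0, 0, 0, 0]]]}}

```text
t: 11.42
ee_pos: [524.6, 243.2, 182.9]
orientation: [2.974, 1.013, -0.0]
ft_force: [1.3, -1.9, -9.1]
width: 55.8
grasp_force: 30.0
```

```bash
python3 -c "
from h import *
o=readout.get_obs();print(o['moment'],o['ft_force'],o['qpos'])"
```

```text
[-0.38972336 -0.27751241  0.00373347] [ 1.2781055  -1.91035101 -9.06739084] [ 4.13525813e-01  5.17770745e-01  1.80954137e+00 -2.69545912e-04
  8.14451857e-01  1.32800185e+00]
```

Request:
{"name": "servo_tool", "arguments": {"plan": [[[1, 0, 0, 0.02, 0, 0, -0.1], [1, 0, 0, 0, 0, 0, 0], [1, 0, 0, 0, 0, 0, 0]]]}}

```text
t: 11.67
ee_pos: [524.6, 243.0, 183.5]
orientation: [2.978, 1.0, -0.0]
ft_force: [2.4, -3.3, -10.0]
width: 56.0
grasp_force: 30.0
```

Request:
{"name": "servo_tool", "arguments": {"plan": [[[1, 0, 0, 0.02, 0, 0, 0], [1, 0, 0, 0, 0, 0, 0], [1, 0, 0, 0, 0, 0, 0]]]}}

```text
t: 11.92
ee_pos: [524.6, 242.7, 184.2]
orientation: [2.977, 1.0, -0.001]
ft_force: [3.8, -6.1, -10.9]
width: 56.2
grasp_force: 30.0
```

Request:
{"name": "servo_tool", "arguments": {"plan": [[[1, 0.01, -0.02, 0, 0, 0, 0], [1, 0, 0, 0, 0, 0, 0], [1, 0, 0, 0, 0, 0, 0]]]}}

```text
t: 12.17
ee_pos: [524.8, 242.2, 184.4]
orientation: [2.978, 1.0, -0.001]
ft_force: [1.1, -3.8, -9.5]
width: 56.4
grasp_force: 30.0
```

```bash
python3 -c "
from h import *
o=readout.get_obs();print(o['moment'],o['ft_force'],o['qpos'])"
```

```text
[-0.87925447 -0.21692538 -0.2024217 ] [ 1.10143833 -3.81049161 -9.49101255] [ 4.11909912e-01  5.15283751e-01  1.80913049e+00 -2.23102312e-04
  8.17803105e-01  1.33514932e+00]
```

Request:
{"name": "servo_tool", "arguments": {"plan": [[[1, 0, 0, 0, 0, 0, -0.2], [1, 0, 0, 0, 0, 0, 0], [1, 0, 0, 0, 0, 0, 0]]]}}

```text
t: 12.42
ee_pos: [525.0, 242.5, 184.6]
orientation: [2.987, 0.974, 0.0]
ft_force: [1.2, -4.2, -6.6]
width: 56.0
grasp_force: 30.0
```

```bash
python3 -c "
from h import *
o=readout.get_obs();print(o['moment'],o['ft_force'],o['qpos'])"
```

```text
[-0.85150664 -0.06555992 -0.09786246] [ 1.18766217 -4.24958747 -6.63681796] [ 4.12118974e-01  5.15194135e-01  1.80878249e+00 -1.33705202e-04
  8.17599984e-01  1.35264822e+00]
```

Request:
{"name": "servo_tool", "arguments": {"plan": [[[1, 0, -0.02, 0.02, 0, 0, -0.1], [1, 0, 0, 0, 0, 0, 0], [1, 0, 0, 0, 0, 0, 0]]]}}

```text
t: 12.67
ee_pos: [525.3, 242.2, 185.7]
orientation: [-2.991, -0.961, -0.002]
ft_force: [0.3, -0.6, -3.9]
width: 56.0
grasp_force: 30.0
```

Request:
{"name": "servo_tool", "arguments": {"plan": [[[1, 0, 0, 0.02, 0, 0, -0.1], [1, 0, 0, 0, 0, 0, 0], [1, 0, 0, 0, 0, 0, 0]]]}}

```text
t: 12.92
ee_pos: [525.2, 242.0, 186.3]
orientation: [-2.995, -0.948, -0.001]
ft_force: [-1.0, 0.8, -4.2]
width: 56.2
grasp_force: 30.0
```

```bash
python3 -c "
from h import *
o=readout.get_obs();print(o['moment'],o['ft_force'],o['qpos'])"
```

```text
[ 0.04477468  0.02470167 -0.00492753] [-1.04391428  0.80295036 -4.21637419] [4.11147468e-01 5.12397368e-01 1.80856872e+00 3.41675264e-04
 8.19818743e-01 1.36870906e+00]
```

Only the weight is left (fz −4.2, moments about zero), so the slots are over the pin. Drawing up gently.

Request:
{"name": "servo_tool", "arguments": {"plan": [[[1, 0, 0, 0.04, 0, 0, 0], [1, 0, 0, 0.04, 0, 0, 0], [1, 0, 0, 0, 0, 0, 0]]]}}

```text
t: 13.17
ee_pos: [525.1, 241.9, 189.5]
orientation: [-2.995, -0.948, -0.001]
ft_force: [0.0, 1.4, -4.4]
width: 56.2
grasp_force: 30.0
```

Request:
{"name": "servo_tool", "arguments": {"plan": [[[1, 0, 0, 0.05, 0, 0, 0], [1, 0, 0, 0.05, 0, 0, 0], [1, 0, 0, 0.05, 0, 0, 0], [1, 0, 0, 0, 0, 0, 0]]]}}

```text
t: 13.5
ee_pos: [525.3, 241.8, 195.7]
orientation: [-2.995, -0.948, -0.001]
ft_force: [0.3, 1.0, -4.9]
width: 56.0
grasp_force: 30.0
```

Request:
{"name": "servo_tool", "arguments": {"plan": [[[1, 0, 0, 0.07, 0, 0, 0], [1, 0, 0, 0.07, 0, 0, 0], [1, 0, 0, 0.07, 0, 0, 0], [1, 0, 0, 0, 0, 0, 0]]]}}

```text
t: 13.83
ee_pos: [525.4, 241.8, 204.3]
orientation: [-2.995, -0.948, -0.002]
ft_force: [0.0, 0.3, -5.6]
width: 56.2
grasp_force: 30.0
```

Request:
{"name": "servo_tool", "arguments": {"plan": [[[1, 0, 0, 0.2, 0, 0, 0], [1, 0, 0, 0.25, 0, 0, 0], [1, 0, 0, 0.25, 0, 0, 0], [1, 0, 0, 0.25, 0, 0, 0], [1, 0, 0, 0.2, 0, 0, 0]]]}}

```text
t: 14.25
ee_pos: [525.4, 241.9, 251.4]
orientation: [-2.995, -0.948, -0.003]
ft_force: [1.0, 0.0, -4.2]
width: 56.0
grasp_force: 30.0
```

Request:
{"name": "servo_tool", "arguments": {"plan": [[[1, 0, 0, 0.3, 0, 0, 0], [1, 0, 0, 0.3, 0, 0, 0], [1, 0, 0, 0.3, 0, 0, 0], [1, 0, 0, 0.3, 0, 0, 0], [1, 0, 0, 0.2, 0, 0, 0]]]}}

```text
t: 14.67
ee_pos: [525.4, 241.9, 307.6]
orientation: [-2.995, -0.948, -0.003]
ft_force: [0.1, 0.0, -4.1]
width: 56.2
grasp_force: 30.0
```

Request:
{"name": "servo_tool", "arguments": {"plan": [[[1, 0, 0, 0.05, 0, 0, 0], [1, 0, 0, 0, 0, 0, 0], [1, 0, 0, 0, 0, 0, 0]]]}}

```text
t: 14.92
ee_pos: [524.8, 241.6, 307.3]
orientation: [2.995, 0.948, -0.001]
ft_force: [0.3, -0.1, -4.8]
width: 55.6
grasp_force: 30.0
```

Run:
```python
from h import *
p=vision.camera_params('wrist'); T=np.eye(4); T[:3,:3]=cv2.Rodrigues(np.array([-2.193,-2.249,0.]))[0]; T[:3,3]=[523.7,235.5,302.3]
M=np.linalg.inv(T@np.array(p['hand_eye'])); c=(P('wrist')[0],M[:3,:3],M[:3,3])
print('w1 spindle',px2w('wrist',257,183.5,130,c),'post',px2w('wrist',226,362,76,c))
c=P('top')
print('top spindle',px2w('top',149.5,219.3,130,c),'post',px2w('top',252.7,233,76,c))
# block: corners in crop -> mean at z=30
q=np.array([[525,218],[680,165],[733,320],[582,374]])/4.4+[110,170]
print('block corners top',np.mean([px2w('top',u,v,30,c) for u,v in q],0))
q=np.array([[252,64],[374,237],[203,356],[80,184]])/4.4+[110,170]
print('stand plate top',np.mean([px2w('top',u,v,12,c) for u,v in q],0))
a=cv2.imread('pics/w1.png')[280:384,180:290]; b=cv2.imread('pics/scene.png')[160:220,195:265]
cv2.imwrite('pics/c3.png',np.hstack([cv2.resize(a,(416,394),interpolation=2),cv2.resize(b,(380,394),interpolation=2)]))
```

```text
w1 spindle [524.24287945 242.13228402 130.        ] post [492.44444875  -4.46826413  76.        ]
top spindle [523.24247525 237.86738065 130.        ] post [487.82855154  -7.79919695  76.        ]
block corners top [489.40273009  -8.17491261  30.        ]
stand plate top [523.21224093 238.34185763  12.        ]
```

View pics/c3.png

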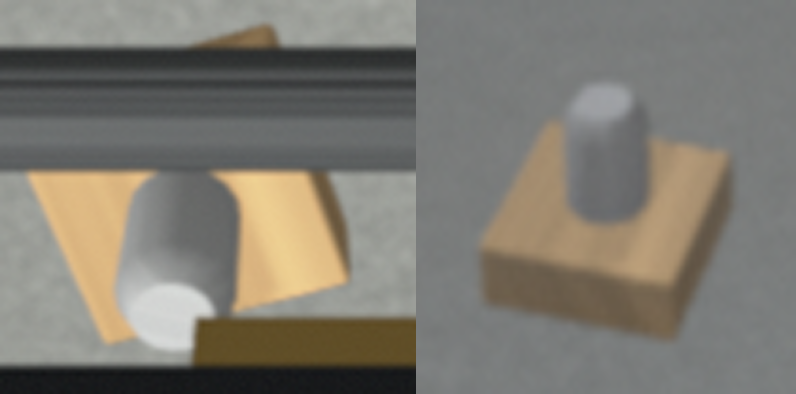

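Post estimates: top view with the stand's offset applied gives about (490,−4), wrist view gives (492,−5.5). Going to (490.5,−4.5), then comparing in a picture before lowering.

Request:
{"name": "servo_tool", "arguments": {"plan": [[[1, -0.1, -0.4, 0, 0, 0, 0], [1, -0.1, -0.7, 0, 0, 0, 0], [1, -0.1, -0.7, 0, 0, 0, 0], [1, -0.1, -0.7, 0, 0, 0, 0], [1, -0.1, -0.7, 0, 0, 0, 0]]]}}

```text
t: 15.33
ee_pos: [503.9, 112.0, 306.7]
orientation: [-2.995, -0.949, 0.003]
ft_force: [0.0, 0.9, -4.4]
width: 55.9
grasp_force: 30.0
```

Request:
{"name": "servo_tool", "arguments": {"plan": [[[1, -0.1, -0.7, 0, 0, 0, 0], [1, -0.1, -0.7, 0, 0, 0, 0], [1, -0.1, -0.7, 0, 0, 0, 0], [1, -0.06, -0.6, 0, 0, 0, 0], [1, 0, -0.26, 0, 0, 0, 0]]]}}

```text
t: 15.75
ee_pos: [489.1, -7.4, 306.8]
orientation: [2.996, 0.945, -0.004]
ft_force: [-0.7, 0.1, -4.0]
width: 56.4
grasp_force: 30.0
```

Request:
{"name": "servo_tool", "arguments": {"plan": [[[1, 0, 0, -0.4, 0, 0, 0], [1, 0, 0, -0.6, 0, 0, 0], [1, 0, 0, -0.5, 0, 0, 0], [1, 0, 0, 0, 0, 0, 0], [1, 0, 0, 0, 0, 0, 0]]]}}

```text
t: 16.17
ee_pos: [489.8, -4.6, 246.6]
orientation: [-2.994, -0.947, 0.005]
ft_force: [-0.7, -0.3, -4.9]
width: 56.1
grasp_force: 30.0
```

Run:
```python
from h import *
o=readout.get_obs(); print(o['ee_pos'],o['orientation'])
im,cs=snap('scene','s3.png'); im2,ct=snap('top','t3.png')
a=im[120:240,170:290]; b=im2[180:280,200:300]
o=np.hstack([cv2.resize(a,(400,400),interpolation=2),cv2.resize(b,(400,400),interpolation=2)])
cv2.imwrite('pics/c4.png',o[:,:,::-1])
```

```text
[489.80487588  -4.60276272 246.6486233 ] [-2.99402087 -0.94748737  0.00496098]
```

View pics/c4.png

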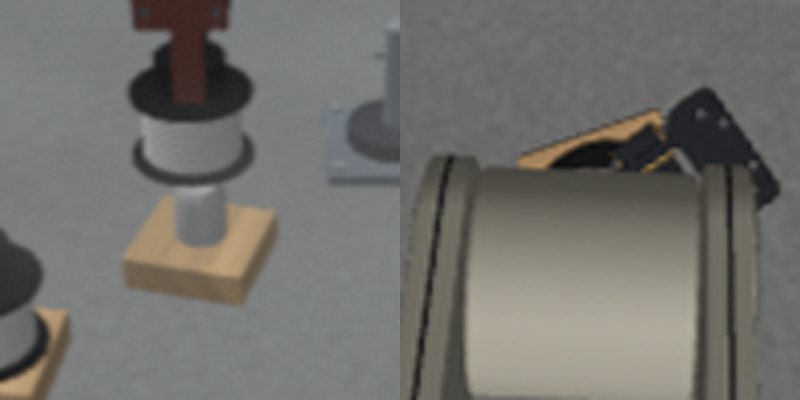

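In the scene view the spool hangs upright over the post. Its axis is about 4 crop px (roughly 2.5 mm) left of the post's axis. I'll correct slightly in +x/+y and lower, watching the force.

Request:
{"name": "servo_tool", "arguments": {"plan": [[[1, 0.04, 0.03, -0.2, 0, 0, 0], [1, 0, 0, -0.2, 0, 0, 0], [1, 0, 0, -0.2, 0, 0, 0], [1, 0, 0, 0, 0, 0, 0], [1, 0, 0, 0, 0, 0, 0]]]}}

```text
t: 16.68
ee_pos: [491.8, -3.4, 222.9]
orientation: [-2.995, -0.948, 0.002]
ft_force: [-0.3, -0.5, -4.5]
width: 56.1
grasp_force: 30.0
```

Request:
{"name": "servo_tool", "arguments": {"plan": [[[1, 0, 0, -0.1, 0, 0, 0], [1, 0, 0, -0.1, 0, 0, 0], [1, 0, 0, 0, 0, 0, 0]]]}}

```text
t: 16.93
ee_pos: [491.9, -3.5, 214.9]
orientation: [-2.995, -0.948, 0.001]
ft_force: [0.4, -0.2, -4.6]
width: 56.1
grasp_force: 30.0
```

Request:
{"name": "servo_tool", "arguments": {"plan": [[[1, 0, 0, -0.1, 0, 0, 0], [1, 0, 0, -0.1, 0, 0, 0], [1, 0, 0, 0, 0, 0, 0]]]}}

```text
t: 17.18
ee_pos: [491.8, -3.5, 206.8]
orientation: [-2.995, -0.948, 0.002]
ft_force: [-0.2, -0.2, -4.8]
width: 55.9
grasp_force: 30.0
```

Request:
{"name": "servo_tool", "arguments": {"plan": [[[1, 0, 0, -0.15, 0, 0, 0], [1, 0, 0, -0.15, 0, 0, 0], [1, 0, 0, -0.1, 0, 0, 0], [1, 0, 0, 0, 0, 0, 0]]]}}

```text
t: 17.52
ee_pos: [491.6, -3.5, 190.5]
orientation: [-2.995, -0.948, 0.003]
ft_force: [-0.8, -0.4, -4.4]
width: 55.9
grasp_force: 30.0
```

Request:
{"name": "servo_tool", "arguments": {"plan": [[[1, 0, 0, -0.1, 0, 0, 0], [1, 0, 0, -0.1, 0, 0, 0], [1, 0, 0, -0.05, 0, 0, 0], [1, 0, 0, 0, 0, 0, 0]]]}}

```text
t: 17.85
ee_pos: [491.9, -3.5, 181.0]
orientation: [-2.995, -0.948, 0.001]
ft_force: [0.7, 0.1, -4.5]
width: 55.9
grasp_force: 30.0
```

Request:
{"name": "servo_tool", "arguments": {"plan": [[[1, 0, 0, -0.05, 0, 0, 0], [1, 0, 0, 0, 0, 0, 0]]]}}

```text
t: 18.02
ee_pos: [492.2, -3.5, 179.4]
orientation: [-2.995, -0.948, 0.0]
ft_force: [-0.1, 1.1, -4.7]
width: 56.0
grasp_force: 30.0
```

Request:
{"name": "servo_tool", "arguments": {"plan": [[[1, 0, 0, -0.04, 0, 0, 0], [1, 0, 0, -0.04, 0, 0, 0], [1, 0, 0, 0, 0, 0, 0]]]}}

```text
t: 18.27
ee_pos: [492.1, -3.5, 176.2]
orientation: [-2.995, -0.948, 0.0]
ft_force: [-0.4, 0.2, -3.9]
width: 56.1
grasp_force: 30.0
```

Request:
{"name": "servo_tool", "arguments": {"plan": [[[1, 0, 0, -0.02, 0, 0, 0], [1, 0, 0, 0, 0, 0, 0]]]}}

```text
t: 18.43
ee_pos: [492.2, -3.5, 175.5]
orientation: [-2.995, -0.948, 0.0]
ft_force: [-0.4, -0.5, -5.3]
width: 55.7
grasp_force: 30.0
```

Request:
{"name": "servo_tool", "arguments": {"plan": [[[1, 0, 0, -0.02, 0, 0, 0], [1, 0, 0, 0, 0, 0, 0]]]}}

```text
t: 18.6
ee_pos: [492.3, -3.5, 175.1]
orientation: [2.995, 0.948, 0.0]
ft_force: [-0.7, -0.2, 0.5]
width: 55.8
grasp_force: 30.0
```

Request:
{"name": "servo_tool", "arguments": {"plan": [[[1, 0, 0, -0.02, 0, 0, 0], [1, 0, 0, 0, 0, 0, 0]]]}}

```text
t: 18.77
ee_pos: [492.3, -3.5, 175.0]
orientation: [2.995, 0.948, 0.0]
ft_force: [-4.3, 0.3, 10.7]
width: 55.9
grasp_force: 30.0
```

Seated: the contact height is 175.0, the same as at pick-up. Releasing evenly and rising.

Request:
{"name": "servo_tool", "arguments": {"plan": [[[-0.2, 0, 0, 0.01, 0, 0, 0], [-1, 0, 0, 0, 0, 0, 0], [-1, 0, 0, 0, 0, 0, 0], [-1, 0, 0, 0, 0, 0, 0], [-1, 0, 0, 0, 0, 0, 0]]]}}

```text
t: 19.18
ee_pos: [492.5, -3.5, 174.4]
orientation: [2.995, 0.948, 0.001]
ft_force: [0.2, -0.3, -0.1]
width: 79.5
grasp_force: 0.0
```

Request:
{"name": "servo_tool", "arguments": {"plan": [[[-1, 0, 0, 0.3, 0, 0, 0], [-1, 0, 0, 0.6, 0, 0, 0], [-1, 0, 0, 0.8, 0, 0, 0], [-1, 0, 0, 0.8, 0, 0, 0], [-1, 0, 0, 0.5, 0, 0, 0]]]}}

```text
t: 19.6
ee_pos: [493.0, -3.5, 297.1]
orientation: [2.994, 0.948, 0.004]
ft_force: [0.9, 0.0, 0.4]
width: 88.1
grasp_force: 0.0
```

Request:
{"name": "servo_tool", "arguments": {"plan": [[[-1, -0.5, 0, 0.3, 0, 0, 0], [-1, -0.5, 0, 0, 0, 0, 0], [-1, 0, 0, 0, 0, 0, 0], [-1, 0, 0, 0, 0, 0, 0]]]}}

```text
t: 19.93
ee_pos: [451.9, -3.5, 306.6]
orientation: [2.995, 0.948, 0.001]
ft_force: [0.2, 0.0, 0.1]
width: 87.8
grasp_force: 0.0
```

Run:
```python
from h import *
im,_=snap('scene','s5.png'); a=im[100:260,120:330]
cv2.imwrite('pics/c5.png',cv2.resize(a,(788,600),interpolation=2)[:,:,::-1])
```

```text
(no output)
```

View pics/c5.png

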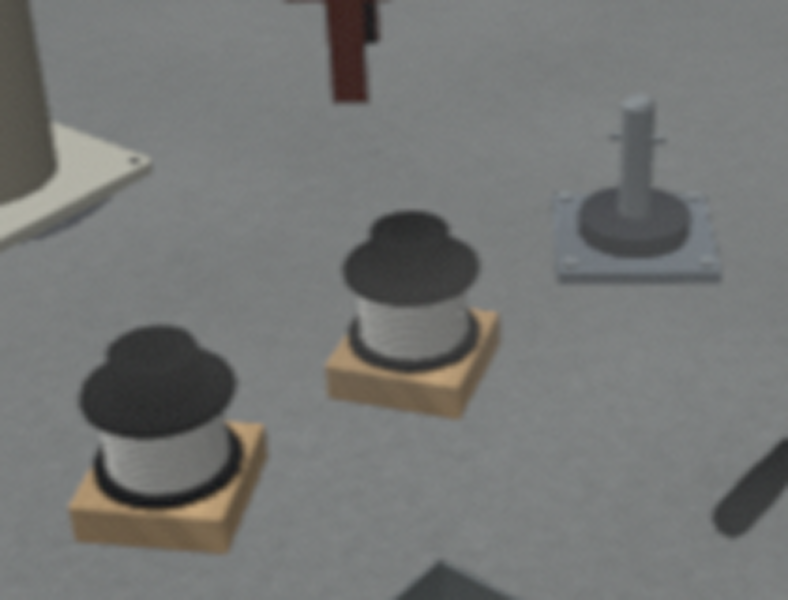

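The spool sits flat and centred on the free post at crop (412,290). The stand is bare and the other spool is undisturbed. Handing in.

```bash
python3 -c "
from workcell import close_job
print(close_job())"
```

```text
the job is handed in; nothing more can be done
None
```

The spool came free of the bayonet after about 57° clockwise, now stands fully down and released on the free post in the last picture, and the job is handed in at about 20 s (no verdict was returned).

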